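# Find the bin that has run low and push its flap open

### The job

One bin of the blue refill organiser has run low, and only its flap rocks when the front half is pressed: press the white flaps on their grey marks in turn with a fingertip, without forcing those that stay firm, until you find it. Push that flap fully open, as far as it tips, and leave it open for refilling. Pick nothing up and leave the things lying around where they are.

Things in the scene. Friction and masses are not known exactly. Their poses are not given: they have to be found in the camera images.
- organiser: blue refill organiser fixed to the table, 170 (x) by 400 (y) by 90 mm high, with five bins in a row along y. Origin: centre of its underside; -x is its front (towards the robot), z up. The front wall is 8 mm thick; a solid ledge 58 mm wide, level with the flaps, runs along the back.
- flap_row (a point): point on the pivot line of the flaps, in the middle of the row, 87.5 mm above the table, 25 mm in front of the organiser's centre. Five identical white flaps, each 100 mm (x) by 68 mm (y) by 5 mm thick, at 78 mm pitch, lie flush in the top with 2 mm gaps; each turns on a level pin along y across its own middle.
- bin_row (a point): middle of the bins' floor, 6 mm above the table. Bins are 72 mm wide (y) inside. In four a tall pack stands under the flap's front half and stops it after about 2 mm of travel at its front edge (0.04 rad). The fifth is nearly empty: only a low pack, 55 mm or more free below the top. Which one cannot be seen and changes from run to run.
- flap_a (a joint): turn of the leftmost (greatest y) flap about its pivot, rad: 0 shut and flush, growing as its front half goes down (rear half up) to a stop at 0.87 (50 degrees). Friction pivot: pressing 33 mm from the pin takes about 2 N if nothing stands below, and the flap stays where it is left. The rear half cannot be pressed down.
- press_a (a point): centre of the round grey mark (22 mm across) on top of the front half of the leftmost (greatest y) flap, 33 mm in front of the pivot pin; the point moves with the flap
- flap_b (a joint): turn of the second from the left flap about its pivot, rad: 0 shut and flush, growing as its front half goes down (rear half up) to a stop at 0.87 (50 degrees). Friction pivot: pressing 33 mm from the pin takes about 2 N if nothing stands below, and the flap stays where it is left. The rear half cannot be pressed down.
- press_b (a point): centre of the round grey mark (22 mm across) on top of the front half of the second from the left flap, 33 mm in front of the pivot pin; the point moves with the flap
- flap_c (a joint): turn of the middle flap about its pivot, rad: 0 shut and flush, growing as its front half goes down (rear half up) to a stop at 0.87 (50 degrees). Friction pivot: pressing 33 mm from the pin takes about 2 N if nothing stands below, and the flap stays where it is left. The rear half cannot be pressed down.
- press_c (a point): centre of the round grey mark (22 mm across) on top of the front half of the middle flap, 33 mm in front of the pivot pin; the point moves with the flap
- flap_d (a joint): turn of the second from the right flap about its pivot, rad: 0 shut and flush, growing as its front half goes down (rear half up) to a stop at 0.87 (50 degrees). Friction pivot: pressing 33 mm from the pin takes about 2 N if nothing stands below, and the flap stays where it is left. The rear half cannot be pressed down.
- press_d (a point): centre of the round grey mark (22 mm across) on top of the front half of the second from the right flap, 33 mm in front of the pivot pin; the point moves with the flap
- flap_e (a joint): turn of the rightmost (least y) flap about its pivot, rad: 0 shut and flush, growing as its front half goes down (rear half up) to a stop at 0.87 (50 degrees). Friction pivot: pressing 33 mm from the pin takes about 2 N if nothing stands below, and the flap stays where it is left. The rear half cannot be pressed down.
- press_e (a point): centre of the round grey mark (22 mm across) on top of the front half of the rightmost (least y) flap, 33 mm in front of the pivot pin; the point moves with the flap
- reel: orange ring-shaped mini reel, 42 mm across, 18 mm high, lying on the back ledge of the organiser; origin under its centre. To be left where it is.
- glue: small jar with a yellow cap, 34 mm across, 55 mm high, standing on the back ledge of the organiser; origin under its centre. To be left where it is.
- pen: yellow 3D-drawing pen, about 165 mm long, 26 mm wide and 24 mm high, lying in front of the organiser; origin near the middle of its underside, nozzle along +x. To be left where it is.
- fish: flat orange fish figure, about 70 by 40 by 7 mm, lying in front of the organiser; origin under the middle of its round body, tail along +x. To be left where it is.
- phone: mobile phone 150 by 72 by 8 mm lying at the right of the table; origin under its centre. To be left where it is.
- cup: white ceramic cup 80 mm across, 90 mm high, at the left of the table; origin under its centre. To be left where it is.
- flask: steel vacuum flask 70 mm across, 215 mm high, at the right of the table; origin under its centre. To be left where it is.

How it is judged:
By the outcome, as a careful person would: the job done as asked, in the order asked, and still so for the second after the job is handed in, with the robot touching nothing.
It also fails if it takes over 42 s, if anything falls off the work surface, if the arm or the gripper's body presses on something with over 40 N, if the wrist force passes 120 N, or if a joint passes its speed limit or range.

### The arm

A 6-joint arm with a two-finger parallel gripper is mounted at the origin on the work surface. World frame = base frame: x ahead of the robot, y to its left, z up, the work surface at z = 0. Lengths are in m, angles in rad, forces in N, time in s.
With the tool pointing down it reaches from about 0.3 to 0.775 m from the base axis. Payload 14.6 kg.
Tool frame: the origin (TCP) lies at the centre of the arm's flange, where the gripper is bolted on; the fingertips stand 199 mm ahead of it and the grasp point (between the pads) lies 180 mm ahead of it; z points along the fingers, y is the direction in which the jaws open and shut (so a half turn about z gives the same grasp; the last joint's range is limited). The gripper opens to 94 mm and grips with 3 to 60 N. Pads are 16 mm wide; open, the fingers measure 119 mm over their backs; the gripper's body (75 mm by 177 mm) begins 78 mm behind the grasp point.
Start: joints at [1.134, 0.3, 1.521, -0, 1.321, -0.067], TCP at [0.199, 0.513, 0.405] pointing down, gripper open.
Joint ranges: [-3.03, 3.03], [-0.79, 2.21], [0.23, 2.52], [-1.04, 4.18], [0, 3.07], [-2.55, 2.55]. Speed limits (rad/s): [2.22, 2.22, 2.57, 3.14, 3.14, 3.14].

### API

Orientations are given as a rotation vector (axis times angle).
In Python, from cell import arm, snapshot, job, outline_of, place_of gives the robot as it stands.
- The arm moves only by the tool move_arm, never from a script. Its argument "plan" is a list of rows, each an object with "travel": the shift along the tool's x, y, z in m, a list of three; "spin": the turn about the tool's z in rad. In form: [{"travel": [dx, dy, dz], "spin": spin}, ...]. A call has 1 to 5 rows; each row is the pose to reach, as a shift and turn from the pose commanded when the call began, along the tool's axes at that moment; what a row does not reach only later rows make up. A row lasts 1/8 s, in which the tool goes at most 62.5 mm and 10.7 degrees, less where a joint would pass 70% of its speed; a pose out of reach is approached as far as the arm can. A call with a gripper value outside its range is refused whole. "jaw" is the opening, from 0 (shut) to 1 (fully open), set as the call begins (left out, the last holds). The fingers move at their own pace and stop on an object; "grip_force" is the grip in N (left out, the last holds). Time passes only in rows, so rows that repeat a pose let the fingers close. It gives the time, the measured TCP pose, the force and the opening at its end, in the units of the state.
- arm.read_state(): the state, without advancing time (a new reading comes with each control period).
- snapshot(name): name is "scene" or "side" or "wrist"; returns a dict with "img" (400x640x3 uint8, blue, green, red), "camera_matrix" (3x3 intrinsics, pixels), "rvec" (rotation vector, rad) and "tvec" (3), from world to camera coordinates, as OpenCV has them; the wrist camera has in their place "tool_from_camera" (4x4, takes a point from camera to tool coordinates, whose origin is the TCP and whose axes are the flange's). Camera axes: x right, y down, z forward; pixel columns grow to the right and rows downward; lengths in m; the calibration is good to about 2 mm. A picture is of the moment at which its call begins: read the wrist's pose just before it. There is no depth.
- job.job_done(): hands the job in, once; it reports no verdict.
Trained networks look in a picture, given as the dict that the camera call returned (one of the last four; its "shot" number tells which), for a name from the list of things; names that differ only in an ending like _2 or _b are one class to them, and where a whole thing is asked for, a point or a joint stands for the part that bears it (a point fixed in the world has none). Each returns a list of dicts, best first, with "score" (0 to 1); they miss things now and then, are a little off and sometimes report something else, mostly with a low value. They report only what shows in the picture. A call takes as long as a camera call.
- outline_of(picture, query): "region" (400x640 bool, what is visible of it).
- place_of(picture, query): "location" ([x, y, z] in m, in the coordinates of the camera as it stood for that picture, good to about 4 mm: a listed point, or the origin of a listed thing).
The state is a dict: "clock": time; "q": joint angles; "qvel": joint speeds; "tau": joint torques, N m; "tcp_pos": TCP position; "ee_rot": TCP orientation; "ft_force": force on the tool from outside, world axes, zero at the start; "moment": the same for the moment, N m; "finger_gap": finger opening in m.
Only numpy, scipy, OpenCV 4.12 (cv2) and the standard library are available. Lean on these libraries where they do the work, as an engineer would, in place of code of your own. Each camera call takes 0.05 s, during which the arm holds its last target.

## Working session

There is one attempt and no reset: what is moved stays moved. The work goes in short steps, Python scripts to look and compute and a tool call to move; the robot and the scene stay as the last step left them, time stands still between calls to the robot, and variables do not carry over. Pictures are saved under pics/ and viewed, and the job is handed in when it is done.

Besides the shell and the picture viewer there is one more tool, called after "Call:" in YAML: its name, and indented under it one key for each argument. move_arm: Moves the arm, as the interface text tells. Its arguments: {"type":"object","properties":{"plan":{"type":"array"},"jaw":{"type":"number"},"grip_force":{"type":"number"}},"required":["plan"]}

```bash
mkdir -p pics; ls
cat > h.py <<'E'
import numpy as np,cv2
from cell import arm,snapshot,job,outline_of,place_of
def w(p,l):
    R=cv2.Rodrigues(p['rvec'])[0]; return R.T@(np.array(l)-np.array(p['tvec']).ravel())
def px(p,X):
    return cv2.projectPoints(np.array(X,float).reshape(-1,1,3),np.array(p['rvec']),np.array(p['tvec']),p['camera_matrix'],None)[0].reshape(-1,2)
E
python3 - <<'E'
from h import *
s=arm.read_state();print({k:np.round(v,3) for k,v in s.items()})
for n in ['scene','side']:
    p=snapshot(n);cv2.imwrite(f'pics/{n}0.png',p['img'])
    for q in ['organiser','flap_row','press_a','reel','glue','pen','cup','flask']:
        for r in place_of(p,q)[:6]: print(n,q,round(r['score'],2),np.round(w(p,r['location']),4))
E
```

```text
pics
{'clock': np.float64(0.0), 'q': array([ 1.134,  0.3  ,  1.522,  0.   ,  1.321, -0.067]), 'qvel': array([ 0.001,  0.001, -0.   ,  0.001, -0.   , -0.001]), 'tau': array([-0.0000e+00, -5.3181e+01, -3.5273e+01,  7.1000e-02,  2.4000e-02,
       -0.0000e+00]), 'tcp_pos': array([0.199, 0.513, 0.404]), 'ee_rot': array([-5.770e-01, -3.088e+00,  2.000e-03]), 'ft_force': array([-0.221,  0.119, -0.064]), 'moment': array([0.013, 0.02 , 0.005]), 'finger_gap': np.float64(0.094)}
scene organiser 0.63 [0.5107 0.004  0.0014]
scene flap_row 0.8 [0.4881 0.0051 0.089 ]
scene press_a 0.88 [0.4574 0.1641 0.0872]
scene press_a 0.6 [0.4575 0.0097 0.0894]
scene press_a 0.57 [ 0.4544 -0.0737  0.091 ]
scene press_a 0.56 [0.4523 0.0862 0.0901]
scene press_a 0.56 [ 0.4485 -0.1542  0.0867]
scene reel 0.5 [ 0.5633 -0.1014  0.0888]
scene glue 0.52 [0.5696 0.0967 0.089 ]
scene glue 0.36 [ 0.5687 -0.1044  0.0871]
scene pen 0.55 [ 0.3625 -0.0935 -0.001 ]
scene cup 0.77 [0.5046 0.4581 0.0011]
scene flask 0.88 [ 0.6075 -0.408  -0.0024]
side organiser 0.93 [ 0.5094  0.0028 -0.0017]
side flap_row 0.73 [0.4537 0.0036 0.0885]
side flap_row 0.6 [0.4875 0.0009 0.0852]
side press_a 0.92 [ 0.4573 -0.0767  0.0894]
side press_a 0.87 [0.4529 0.0033 0.0858]
side press_a 0.82 [0.4569 0.0786 0.0872]
side press_a 0.6 [0.4561 0.1642 0.0899]
side press_a 0.56 [ 0.4501 -0.151   0.0887]
side reel 0.47 [ 0.5715 -0.1129  0.088 ]
side reel 0.46 [ 0.3665 -0.0992 -0.0021]
side reel 0.38 [ 0.5118  0.0015 -0.002 ]
side glue 0.7 [0.5709 0.087  0.091 ]
side pen 0.6 [ 3.671e-01 -9.920e-02 -2.000e-04]
side pen 0.16 [ 0.3461 -0.4231  0.0006]
side cup 0.78 [ 0.5078  0.4526 -0.0015]
side flask 0.75 [ 0.6045 -0.4094 -0.0015]
```

View pics/scene0.png

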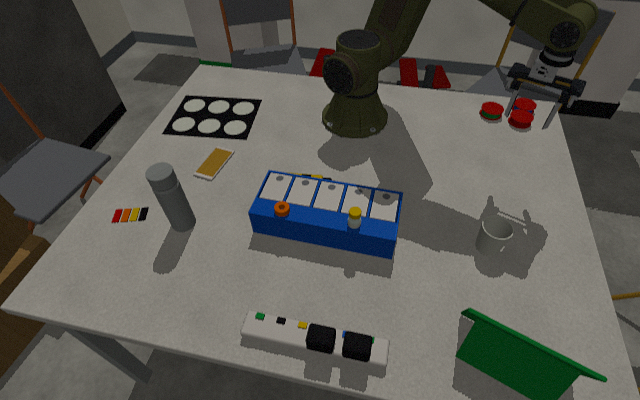

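View pics/side0.png

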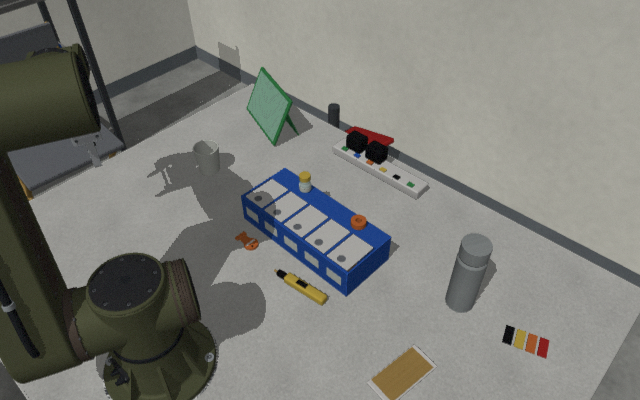

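Both pictures show five white flaps with grey marks (scene: x≈278–385, y≈177–195). The glue and reel are on the back ledge, and the fish and pen lie in front. Next I'll fit the row and work out the first travel.

```bash
cat >> h.py <<'E'
from scipy.spatial.transform import Rotation as Ro
def go(X,yaw=0.0):
    s=arm.read_state();R=Ro.from_rotvec(s['ee_rot']).as_matrix()
    d=R.T@(np.array(X)-s['tcp_pos'])
    t=np.array([-np.sin(yaw),np.cos(yaw),0]) # desired tool y
    v=R.T@t; spin=np.arctan2(-v[0],v[1])
    print('tcp',np.round(s['tcp_pos'],4),'F',np.round(s['ft_force'],2),'t',s['clock'],'travel',np.round(d,4),'spin',round(spin,3),'R',np.round(R,3).tolist())
E
python3 - <<'E'
from h import *
A=np.array([[.4574,.1641],[.4523,.0862],[.4575,.0097],[.4544,-.0737],[.4485,-.1542],[.4561,.1642],[.4569,.0786],[.4529,.0033],[.4573,-.0767],[.4501,-.151]])
k=np.array([2,1,0,-1,-2]*2)*.078
print(A.mean(0),np.polyfit(k,A[:,0],1),np.polyfit(k,A[:,1],1))
# refine: fit pose to both cams via grey mark centroids
go([.457,.160,.335])
E
```

```text
[0.45434 0.00505] [0.0175  0.45434] [1.01423077 0.00505   ]
tcp [0.1988 0.5128 0.4046] F [-0.55  0.47  0.45] t 0.9 travel [-0.3683 -0.2356  0.0696] spin -0.37 R [[-0.932, 0.361, -0.0], [0.361, 0.932, 0.0], [0.0, 0.0, -1.0]]
```

Call:
move_arm:
  plan:
    - {"travel": [-0.05,-0.032,0.01],"spin": -0.1}
    - {"travel": [-0.1,-0.064,0.02],"spin": -0.2}
    - {"travel": [-0.15,-0.096,0.03],"spin": -0.3}
    - {"travel": [-0.2,-0.128,0.04],"spin": -0.37}
    - {"travel": [-0.25,-0.16,0.05],"spin": -0.37}
  jaw: 0

```text
clock: 1.52
tcp_pos: [0.3748, 0.2716, 0.3546]
ee_rot: [-0.002, 3.141, 0.001]
ft_force: [0.4, 0.7, 0.3]
finger_gap: 0.0472
```

Run:
```python
from h import *
go([.457,.160,.335])
```

```text
tcp [0.3748 0.2716 0.3546] F [0.44 0.74 0.26] t 1.525 travel [-0.082  -0.1117  0.0196] spin 0.001 R [[-1.0, -0.001, 0.001], [-0.001, 1.0, 0.0], [-0.001, 0.0, -1.0]]
```

Call:
move_arm:
  plan:
    - {"travel": [-0.04,-0.05,0.01],"spin": 0}
    - {"travel": [-0.081,-0.1,0.016],"spin": 0}
    - {"travel": [-0.081,-0.112,0.016],"spin": 0}
    - {"travel": [-0.081,-0.112,0.016],"spin": 0}
  jaw: 0

```text
clock: 2.02
tcp_pos: [0.455, 0.1609, 0.3386]
ee_rot: [-0.002, -3.141, -0.0]
ft_force: [-0.0, 0.5, 0.3]
finger_gap: 0.0076
```

Run:
```python
from h import *
go([.456,.161,.29])
s=arm.read_state();T=np.eye(4);T[:3,:3]=Ro.from_rotvec(s['ee_rot']).as_matrix();T[:3,3]=s['tcp_pos']
p=snapshot('wrist');cv2.imwrite('pics/w1.png',p['img'])
C=T@p['tool_from_camera']
for q in ['press_a','flap_row']:
    for r in place_of(p,q): print(q,round(r['score'],2),np.round((C@np.r_[r['location'],1])[:3],4))
o=C[:3,3];K=p['camera_matrix']
for r in outline_of(p,'press_a'):
    m=r['region'];v,u=np.nonzero(m);print(round(r['score'],2),m.sum(),u.mean(),v.mean())
np.save('C.npy',C);np.save('K.npy',K);print(np.round(C,3).tolist(),finger:=s['finger_gap'])
```

```text
tcp [0.455  0.1609 0.3386] F [-0.    0.55  0.26] t 2.025 travel [-0.001   0.0001  0.0486] spin -0.001 R [[-1.0, 0.001, -0.0], [0.001, 1.0, 0.0], [0.0, 0.0, -1.0]]
press_a 0.86 [0.4551 0.166  0.0914]
press_a 0.73 [ 0.4525 -0.0757  0.0883]
press_a 0.66 [0.4555 0.0053 0.0928]
press_a 0.65 [0.4579 0.0821 0.0895]
flap_row 0.57 [0.4864 0.0052 0.082 ]
0.98 7565 140.38440185062788 239.81229345670852
0.82 348 3.8304597701149423 261.32183908045977
0.72 5658 48.46394485683987 226.57175680452457
0.61 5830 224.7564322469983 232.16260720411663
0.6 3810 317.16745406824145 225.83989501312337
[[0.001, 0.97, 0.245, 0.384], [1.0, -0.001, -0.001, 0.161], [-0.0, 0.245, -0.97, 0.318], [0.0, 0.0, 0.0, 1.0]] 0.007572308018907568
```

View pics/w1.png

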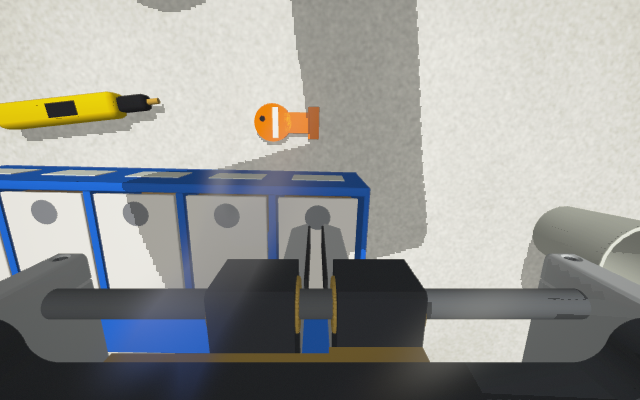

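The wrist picture shows marks at about (317,217), (227,216), (135,214) and (44,212). I'll project them onto z=0.09.

Run:
```python
import numpy as np
C=np.load('C.npy');K=np.load('K.npy')
for u in [(317.5,217),(227,215.5),(135.5,213.5),(44,212)]:
    d=C[:3,:3]@np.linalg.inv(K)@np.r_[u,1]; print(np.round(C[:3,3]+d*(.09-C[2,3])/d[2],4))
```

```text
[0.4561 0.1622 0.09  ]
[0.4547 0.0847 0.09  ]
[0.4528 0.0065 0.09  ]
[ 0.4514 -0.0715  0.09  ]
```

Call:
move_arm:
  plan:
    - {"travel": [-0.001,0.001,0.025],"spin": 0}
    - {"travel": [-0.001,0.001,0.043],"spin": 0}
    - {"travel": [-0.001,0.001,0.046],"spin": 0}
    - {"travel": [-0.001,0.001,0.046],"spin": 0}
  jaw: 0

```text
clock: 2.72
tcp_pos: [0.456, 0.1628, 0.2932]
ee_rot: [-0.002, 3.141, 0.0]
ft_force: [-0.1, -0.2, 0.3]
finger_gap: 0.0004
```

Call:
move_arm:
  plan:
    - {"travel": [0,0,0.002],"spin": 0}
    - {"travel": [0,0,0.002],"spin": 0}

```text
clock: 2.98
tcp_pos: [0.4561, 0.1623, 0.291]
ee_rot: [-0.0, 3.141, 0.0]
ft_force: [-0.6, -0.8, -0.8]
finger_gap: 0.0005
```

Call:
move_arm:
  plan:
    - {"travel": [0,0,0.001],"spin": 0}
    - {"travel": [0,0,0.001],"spin": 0}

```text
clock: 3.22
tcp_pos: [0.4561, 0.1623, 0.2897]
ee_rot: [-0.0, 3.142, 0.0]
ft_force: [0.1, -0.7, 0.4]
finger_gap: 0.0006
```

Call:
move_arm:
  plan:
    - {"travel": [0,0,0.001],"spin": 0}
    - {"travel": [0,0,0.001],"spin": 0}

```text
clock: 3.48
tcp_pos: [0.4561, 0.1623, 0.2887]
ee_rot: [0.0, -3.142, -0.0]
ft_force: [-1.1, -0.1, 2.0]
finger_gap: 0.0002
```

Call:
move_arm:
  plan:
    - {"travel": [0,0,0.001],"spin": 0}
    - {"travel": [0,0,0.001],"spin": 0}

```text
clock: 3.72
tcp_pos: [0.4561, 0.1623, 0.2881]
ee_rot: [-0.0, 3.141, 0.0]
ft_force: [-3.6, -0.7, 7.8]
finger_gap: 0.0006
```

Call:
move_arm:
  plan:
    - {"travel": [0,0,0.001],"spin": 0}
    - {"travel": [0,0,0.001],"spin": 0}

```text
clock: 3.98
tcp_pos: [0.4561, 0.1623, 0.2879]
ee_rot: [-0.0, 3.141, 0.0]
ft_force: [-8.6, -2.6, 20.4]
finger_gap: 0.0002
```

Flap a is firm: 20 N with no travel. On to b.

Call:
move_arm:
  plan:
    - {"travel": [0,0,-0.015],"spin": 0}
    - {"travel": [0.001,-0.04,-0.015],"spin": 0}
    - {"travel": [0.001,-0.078,-0.015],"spin": 0}
    - {"travel": [0.001,-0.078,-0.005],"spin": 0}
    - {"travel": [0.001,-0.078,-0.002],"spin": 0}

```text
clock: 4.6
tcp_pos: [0.4551, 0.0845, 0.2883]
ee_rot: [-0.0, -3.141, 0.0]
ft_force: [-1.4, -2.0, 3.7]
finger_gap: 0.0007
```

Call:
move_arm:
  plan:
    - {"travel": [0,0,0.001],"spin": 0}
    - {"travel": [0,0,0.001],"spin": 0}

```text
clock: 4.85
tcp_pos: [0.4552, 0.0849, 0.2882]
ee_rot: [-0.002, 3.141, -0.001]
ft_force: [-3.1, -4.1, 8.5]
finger_gap: 0.0004
```

Call:
move_arm:
  plan:
    - {"travel": [0,0,0.001],"spin": 0}
    - {"travel": [0,0,0.001],"spin": 0}

```text
clock: 5.1
tcp_pos: [0.4552, 0.085, 0.288]
ee_rot: [-0.003, 3.141, -0.001]
ft_force: [-8.7, -6.2, 19.8]
finger_gap: 0.0007
```

Flap b is firm too. On to c.

Call:
move_arm:
  plan:
    - {"travel": [0,0,-0.015],"spin": 0}
    - {"travel": [0.002,-0.04,-0.015],"spin": 0}
    - {"travel": [0.002,-0.078,-0.015],"spin": 0}
    - {"travel": [0.002,-0.078,-0.005],"spin": 0}
    - {"travel": [0.002,-0.078,-0.002],"spin": 0}

```text
clock: 5.72
tcp_pos: [0.4531, 0.0069, 0.2883]
ee_rot: [0.001, -3.141, -0.0]
ft_force: [-1.8, -1.5, 2.7]
finger_gap: 0.0004
```

Call:
move_arm:
  plan:
    - {"travel": [0,0,0.001],"spin": 0}
    - {"travel": [0,0,0.001],"spin": 0}

```text
clock: 5.98
tcp_pos: [0.4531, 0.007, 0.2877]
ee_rot: [0.002, -3.141, -0.0]
ft_force: [-0.3, -0.5, 0.7]
finger_gap: 0.0006
```

Call:
move_arm:
  plan:
    - {"travel": [0,0,0.001],"spin": 0}
    - {"travel": [0,0,0.001],"spin": 0}

```text
clock: 6.22
tcp_pos: [0.4531, 0.0065, 0.2867]
ee_rot: [-0.001, 3.141, 0.0]
ft_force: [0.5, 1.8, 2.1]
finger_gap: 0.0002
```

Call:
move_arm:
  plan:
    - {"travel": [0,0,0.001],"spin": 0}
    - {"travel": [0,0,0.002],"spin": 0}
    - {"travel": [0,0,0.002],"spin": 0}

```text
clock: 6.6
tcp_pos: [0.4531, 0.0062, 0.2846]
ee_rot: [-0.0, 3.142, -0.0]
ft_force: [0.1, 0.4, 2.6]
finger_gap: 0.0006
```

Flap c gives at about 2 N, so it's the low one. I'll push it open.

Call:
move_arm:
  plan:
    - {"travel": [0,0,0.005],"spin": 0}
    - {"travel": [0,0,0.01],"spin": 0}
    - {"travel": [0,0,0.015],"spin": 0}
    - {"travel": [0,0,0.018],"spin": 0}
    - {"travel": [0,0,0.018],"spin": 0}

```text
clock: 7.22
tcp_pos: [0.453, 0.0063, 0.2662]
ee_rot: [0.0, -3.14, -0.0]
ft_force: [-1.2, -0.2, -0.2]
finger_gap: 0.0005
```

Call:
move_arm:
  plan:
    - {"travel": [0,0,0.002],"spin": 0}
    - {"travel": [0,0,0.002],"spin": 0}

```text
clock: 7.48
tcp_pos: [0.4531, 0.0063, 0.2645]
ee_rot: [0.0, -3.141, -0.0]
ft_force: [-0.2, 0.3, 1.0]
finger_gap: 0.0003
```

Call:
move_arm:
  plan:
    - {"travel": [0,0,0.002],"spin": 0}
    - {"travel": [0,0,0.002],"spin": 0}

```text
clock: 7.72
tcp_pos: [0.4531, 0.0063, 0.2625]
ee_rot: [0.0, -3.141, 0.0]
ft_force: [-0.4, -0.7, 0.8]
finger_gap: 0.0002
```

Call:
move_arm:
  plan:
    - {"travel": [0,0,0.002],"spin": 0}
    - {"travel": [0,0,0.002],"spin": 0}

```text
clock: 7.98
tcp_pos: [0.4532, 0.0063, 0.261]
ee_rot: [-0.0, 3.141, -0.0]
ft_force: [-2.4, -0.0, 8.7]
finger_gap: 0.0004
```

Call:
move_arm:
  plan:
    - {"travel": [0,0,0.001],"spin": 0}
    - {"travel": [0,0,0.001],"spin": 0}

```text
clock: 8.22
tcp_pos: [0.4533, 0.0063, 0.2606]
ee_rot: [-0.0, 3.14, -0.0]
ft_force: [-5.5, -0.2, 16.7]
finger_gap: 0.0003
```

Run:
```python
from h import *
go([.453,.006,.26])
p=snapshot('side');cv2.imwrite('pics/s2.png',cv2.resize(p['img'][150:310,220:420],None,fx=4,fy=3.7))
```

```text
tcp [0.4533 0.0063 0.2606] F [-5.45 -0.22 16.67] t 8.225 travel [ 0.0003 -0.0003  0.0006] spin 0.0 R [[-1.0, -0.0, 0.001], [-0.0, 1.0, -0.0], [-0.001, -0.0, -1.0]]
```

View pics/s2.png

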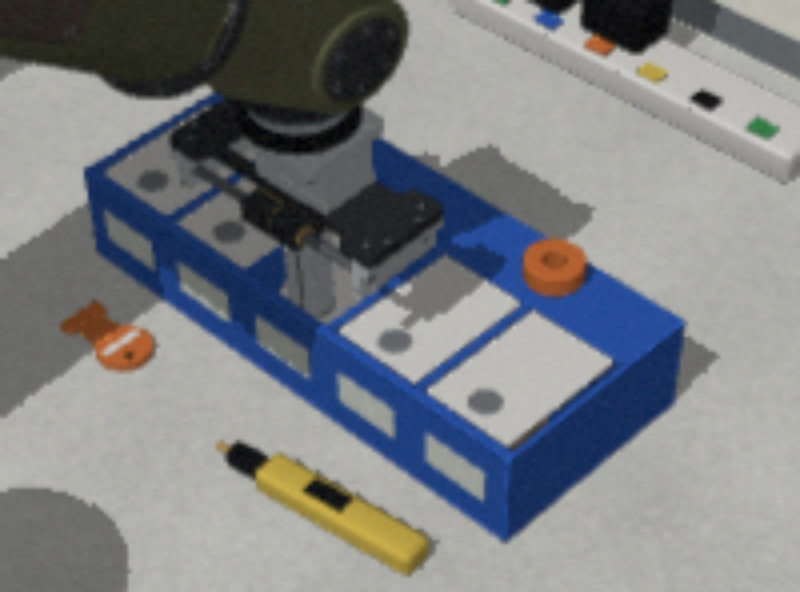

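The force rises to 17 N at TCP z 0.2606, which is the depth predicted for the 50° stop. In the picture the fingers stand in flap c's opening. I'll retreat straight up.

Call:
move_arm:
  plan:
    - {"travel": [0,0,-0.01],"spin": 0}
    - {"travel": [0,0,-0.04],"spin": 0}
    - {"travel": [0,0,-0.1],"spin": 0}
    - {"travel": [0.04,0,-0.14],"spin": 0}
    - {"travel": [0.1,0,-0.16],"spin": 0}

```text
clock: 8.9
tcp_pos: [0.3529, 0.0063, 0.4212]
ee_rot: [-0.0, 3.139, -0.0]
ft_force: [0.0, -0.5, 1.2]
finger_gap: 0.0005
```

Call:
move_arm:
  plan:
    - {"travel": [0,0.05,0],"spin": 0}
    - {"travel": [0,0.1,0],"spin": 0}
    - {"travel": [0,0.15,0],"spin": 0}
    - {"travel": [0,0.2,0],"spin": 0}
    - {"travel": [0,0.2,0],"spin": 0}

```text
clock: 9.52
tcp_pos: [0.3533, 0.2084, 0.4192]
ee_rot: [0.006, -3.141, 0.0]
ft_force: [-0.1, 0.1, 0.6]
finger_gap: 0.0006
```

Run:
```python
from h import *
go([.453,.006,.26])
p=snapshot('side');cv2.imwrite('pics/s3.png',cv2.resize(p['img'][150:310,220:420],None,fx=4,fy=3.7))
for q in ['press_a','reel','glue','pen','fish']:
    for r in place_of(p,q)[:6]: print(q,round(r['score'],2),np.round(w(p,r['location']),4))
p=snapshot('scene');cv2.imwrite('pics/c3.png',cv2.resize(p['img'][150:270,230:430],None,fx=4,fy=4))
```

```text
tcp [0.3533 0.2084 0.4192] F [-0.09  0.15  0.57] t 9.525 travel [-0.0989 -0.2028  0.1592] spin 0.004 R [[-1.0, -0.004, -0.001], [-0.004, 1.0, -0.0], [0.001, -0.0, -1.0]]
press_a 0.96 [0.4573 0.0792 0.0864]
press_a 0.83 [0.4634 0.0035 0.0607]
press_a 0.81 [0.4547 0.1604 0.086 ]
press_a 0.7 [ 0.4557 -0.0752  0.0889]
reel 0.67 [ 0.5685 -0.1107  0.0847]
glue 0.47 [0.571  0.0887 0.0907]
pen 0.67 [ 0.3685 -0.0979 -0.0008]
pen 0.66 [0.457  0.1633 0.0863]
fish 0.63 [ 0.374   0.1153 -0.0007]
```

View pics/s3.png

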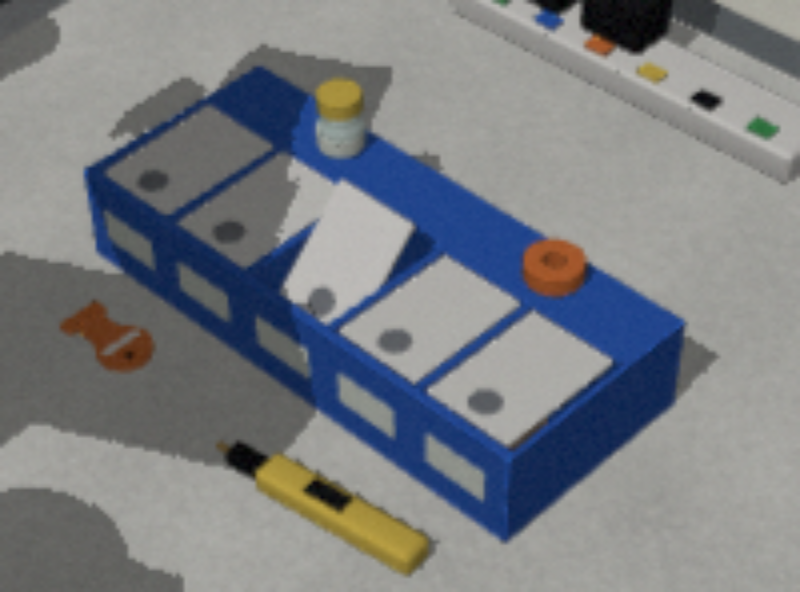

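View pics/c3.png

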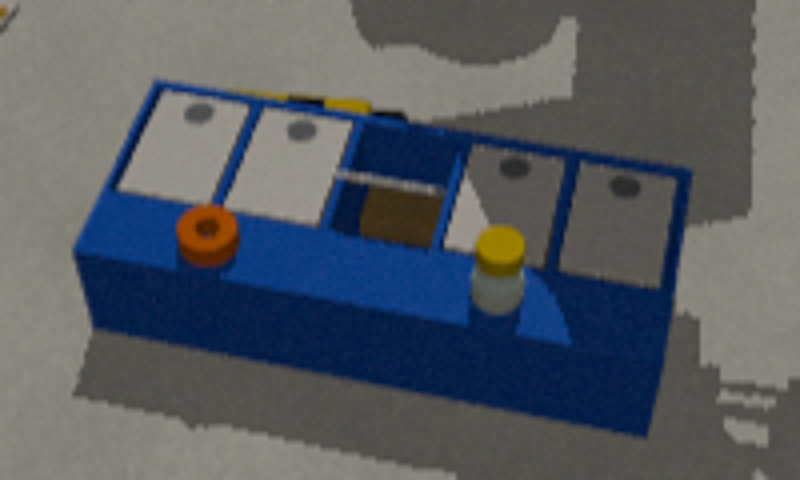

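Run:
```python
from h import *
print(job.job_done())
```

```text
the job is handed in; nothing more can be done
None
```

The low bin is the middle one. Its flap, c, is fully open, and I handed the job in at about 9.6 s of the 42 s allowed.

- **Finding it:** I pressed the flaps from the left with closed fingertips. Flaps a and b stopped almost at once, each reaching about 20 N before I backed off. Flap c gave way at about 2 N, so I did not press d or e.
- **Opening it:** I pushed c down until the force rose to 17 N. That was at a TCP height of 0.2606 m, the depth I had worked out for the 50° stop.
- **Final check:** After the arm pulled clear, the pictures show c tipped open and the other four flaps flush. The network put c's mark at (0.463, 0.004, 0.061), within about 4 mm of where it should be at 50°. That was its 0.83-score answer for the shared press-mark class.
- **Surroundings:** The reel, glue and pen measure the same as before within the networks' error, and the fish looks undisturbed. I did not re-measure the cup, flask and phone, but the arm stayed away from them.
- **Disagreement:** The network also reported a second "pen" at flap a's mark. The picture shows nothing there, so I took it as a false detection.

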